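Step the vial carousel back one notch

ROBOT

A 6-joint arm with a two-finger parallel gripper is mounted at the origin on the work surface. World frame = base frame: x ahead of the robot, y to its left, z up, the work surface at z = 0. Lengths are in m, angles in rad, forces in N, time in s.
With the tool pointing down it reaches from about 0.375 to 0.9 m from the base axis. Payload 3.1 kg.
Tool frame: the origin (TCP) lies midway between the tips of the shut fingers; the grasp point (between the pads) lies 19 mm behind it (manip.tcp_to_grasp is the distance from the TCP to the grasp point, in m); z points along the fingers, y is the direction in which the jaws open and shut (so a half turn about z gives the same grasp; the last joint's range is limited). The gripper opens to 87 mm and grips with 3 to 60 N. Pads are 19 mm wide; open, the fingers measure 117 mm over their backs; the gripper's body (75 mm by 190 mm) begins 51 mm behind the grasp point.
Start: joints at [-1.31, 0.527, 1.433, -0, 1.181, -0.178], TCP at [0.266, -0.565, 0.223] pointing down, gripper open.
Joint ranges: [-3.08, 3.08], [-0.75, 2.2], [0.22, 2.44], [-1.43, 4.57], [0, 2.65], [-2.85, 2.85]. Speed limits (rad/s): [2.79, 2.79, 3.14, 3.14, 3.14, 3.14].

INTERFACE

Orientations are given as a 3x3 rotation matrix whose columns are the frame's x, y, z axes.
In Python, from rig import status, imaging, manip, nets gives the robot as it stands. The module is installed in compiled form; this text tells all that it offers.
- The arm moves only by the tool drive_tool, never from a script. Its argument "series" is a list of rows, each an object with "dp": the shift along the tool's x, y, z in mm, a list of three; "roll": the turn about the tool's z in rad. In form: [{"dp": [x, y, z], "roll": roll}, ...]. A call has 1 to 10 rows; each row shifts and turns the commanded pose from where the row before left it, along the tool's axes as they then stand; what a row does not reach is not made up. A row lasts 1/8 s, in which the tool goes at most 62.5 mm and 10.7 degrees, less where a joint would pass 70% of its speed; a pose out of reach is approached as far as the arm can. A call with a gripper value outside its range is refused whole. "hand" is the opening, from 0 (shut) to 1 (fully open), set as the call begins (left out, the last holds). The fingers move at their own pace and stop on an object; the grip force is fixed at half the most. Time passes only in rows, so rows that do not move let the fingers close. It gives the time, the measured TCP pose, the force and the opening at its end, in the units of the state.
- status.read_state(): the state, without advancing time (a new reading comes with each control period).
- imaging.read_camera(name): name is "scene" or "top"; returns (picture, depth): 384x512x3 uint8, red, green, blue; 384x512 float32, m along the optical axis (not along the pixel's ray), 0 where there is no reading.
- imaging.camera_model(name): a dict with "intrinsics" (3x3 intrinsics, pixels), "D" ([k1, k2, p1, p2, k3] as OpenCV has them; the pictures are not rectified), "world_from_camera" (4x4, takes a point from camera to world coordinates). Camera axes: x right, y down, z forward; pixel columns grow to the right and rows downward; lengths in m; the calibration is good to about 2 mm. A picture is of the moment at which its call begins. camera_model takes no time and is no camera call.
- manip.finish_job(): hands the job in, once; it reports no verdict.
Trained networks look in the newest picture that a camera, given by its name, has taken for a name from the list of things; names that differ only in an ending like _2 or _b are one class to them, and where a whole thing is asked for, a point or a joint stands for the part that bears it (a point fixed in the world has none). Each returns a list of dicts, best first, with "conf" (0 to 1); they miss things now and then, are a little off and sometimes report something else, mostly with a low value. They report only what shows in the picture. A call takes as long as a camera call. They do not tell look-alikes from the thing itself.
- nets.trace(thing, camera): "mask" (384x512 bool, what is visible of it) and "point" ([column, row] in pixels, amid what is visible of it).
- nets.mark_of(thing, camera): "point" ([column, row] in pixels: a listed point, or the origin of a listed thing).
The state is a dict: "clock": time; "joint_pos": joint angles; "dq": joint speeds; "tau": joint torques, N m; "tool_pos": TCP position; "ee_rot": TCP orientation; "contact_force": force on the tool from outside, world axes, zero at the start; "torque": the same for the moment, N m; "width": finger opening in m.
Only numpy, scipy, OpenCV 4.12 (cv2) and the standard library are available. Lean on these libraries where they do the work, as an engineer would, in place of code of your own. Each camera call takes 0.05 s, during which the arm holds its last target. There are 200 camera calls.

TASK

The vial carousel was clicked one place too far. Gently, with a fingertip and without gripping anything, lift the red bar of the ratchet pawl and tip it right back until it stays up by itself; push the wheel back (clockwise seen from above) by one notch, so that the red-capped vial stands opposite the yellow pointer; then tip the pawl forward again so that it drops fully into the new notch. Leave the glassware and bottles standing where they are.

Things in the scene. Friction and masses are not known exactly. Their poses are not given: they have to be found in the camera images.
- carousel: Blue fixed base of the vial carousel (bolted to the bench), a disc 236 mm across. Origin on the bench on the wheel's vertical axis. In its frame (z up) the pawl and its blue bracket stand at the -y side; the yellow pointer, 14 mm wide and 90 mm tall, stands 137 mm from the axis in the direction of +45 deg (between +x and +y).
- wheel_top (a point): Point on the wheel's axis at the upper face of the aluminium wheel, 76 mm above the bench; its axes turn with the wheel. The wheel is 250 mm across. Steel ratchet teeth 10 mm high stand on the rim, 108 to 122 mm from the axis. Twelve vial caps, 19 mm across with tops 12 mm above the face, stand 88 mm from the axis every 30 deg. A black hub 48 mm across, 12 mm high, is in the middle.
- peg_top (a point): Top of one of the six orange push pegs of the wheel (centre of the peg). Pegs are 12 mm thick and rise 50 mm above the wheel's face, 62 mm from the axis, in the wheel frame at 45 (this one), 105, 165, 225, 285 and 345 deg anticlockwise from +x. Push them level, across the radius.
- red_cap (a point): Top centre of the only red-capped vial on the wheel, 88 mm above the bench, 88 mm from the axis, at 75 deg in the wheel frame.
- wheel (a joint): Angle of the wheel against the base in rad, growing anticlockwise seen from above (forward); 0 = pawl mid-notch, red vial 30 deg past the pointer. One notch is 0.524 rad; backward is negative. The nose has about 0.09 rad of play either way in a notch. 2 to 3 N at a peg turns it, it stays where left; the engaged pawl stops it backward, forward it clicks over the teeth.
- pawl (a joint): Angle of the steel pawl in rad: 0 = lying fully down in a notch, 1.5 = thrown right back against its stop; it clears the teeth above about 0.35. It is weighted: past a balance point between 0.7 and 1.1 it falls back to 1.5 and stays there; below it, it falls forward to 0. About 1 N at the bar moves it.
- pawl_bar (a point): Middle of the pawl's red crossbar, 12 mm thick, 44 mm long, level along the carousel's y axis (a radius of the wheel), outside the rim. It swings in a 55 mm arc about pawl_pivot in the carousel's x-z plane. Pawl down: 39 mm above the pivot and 39 mm to its +x side. Thrown back: 41 mm above, 36 mm to its -x side.
- pawl_pivot (a point): Point on the pawl's level pivot axis, in the plane in which pawl_bar swings, 94 mm above the bench; fixed to the carousel. The pawl is lifted by a fingertip on the bar's carousel +x side, moving up and towards -x, and tipped forward again from the bar's -x side. Both sides of the bar are free down to 100 mm above the bench.
- beaker: White plastic beaker, 72 mm across, 85 mm tall, loose. Origin under its centre.
- amber_jar: Amber jar with black cap, 54 mm across, 75 mm tall, loose. Origin under its centre.
- reagent_bottle: White bottle with blue cap, 48 mm across, 105 mm tall, loose. Origin under its centre.
- stopper: Cork stopper, 36 mm across at the top, 32 mm tall, loose. Origin under its centre.
Not all that is in view belongs to the job. Leave any pink look-alike of the amber_jar alone.

How it is judged:
On the way, in this order (a step that is already met when the one before it is completed fails the run):
1. the pawl is thrown right back and stays there untouched, the wheel still in its old notch (value of joint pawl above 1.35 rad and contact force between the fingers and carousel below 0.2 N and value of joint wheel above -0.25 rad), for 0.1 s.
2. with the pawl still thrown back, the wheel has been pushed one notch back (value of joint pawl above 1.35 rad and value of joint wheel between -0.644 and -0.404 rad), for 0.2 s.
At the end, for the whole second after the job is handed in: The pawl lies fully down (within 0.06 rad) in the next notch back: the wheel stands at -0.524 rad within 0.12 rad and at rest. Beaker, jar, bottle and stopper are upright and within 20 mm of where they stood (value of joint pawl below 0.06 rad and value of joint wheel between -0.644 and -0.404 rad and velocity of joint wheel between -0.05 and 0.05 rad/s and distance of each of beaker, amber_jar, reagent_bottle, stopper from where it was at the start of the episode below 0.02 m and angle between each of beaker, amber_jar, reagent_bottle, stopper's own z axis and vertical below 0.15 rad); the robot touches nothing.
It fails at once if the carousel is gripped or forced (more than 30 N from the fingers) (contact force between the fingers and carousel above 30 N).
It fails at once if a bystander is lifted, pushed away or knocked over (distance of any of beaker, amber_jar, reagent_bottle, stopper from where it was at the start of the episode above 0.03 m).
It also fails if it takes over 58 s, if anything falls off the work surface, if the arm or the gripper's body presses on something with over 40 N, if the wrist force passes 120 N, or if a joint passes its speed limit or range.

## Working session

There is one attempt and no reset: what is moved stays moved. The work goes in short steps, Python scripts to look and compute and a tool call to move; the robot and the scene stay as the last step left them, time stands still between calls to the robot, and variables do not carry over. Pictures are saved under pics/ and viewed, about 8 in all and at most 12, crops included, and the job is handed in when it is done.

Besides the shell and the picture viewer there is one more tool, called after "Request:" as a command line: name --argument value ..., lists and objects as JSON in quotes. drive_tool: Moves the arm, as the interface text tells. Its arguments: {"type":"object","properties":{"series":{"type":"array","items":{"type":"object","properties":{"dp":{"type":"array","items":{"type":"number"}},"roll":{"type":"number"}}}},"hand":{"type":"number"}},"required":["series"]}

```bash
mkdir -p pics
cat > h.py <<'E'
import numpy as np, cv2
from rig import status, imaging, manip, nets
def world(cam, px, depth=None, z=None):
    m=imaging.camera_model(cam); T=np.array(m["world_from_camera"])
    p=cv2.undistortPoints(np.array([[px]],float),np.array(m["intrinsics"]),np.array(m["D"]))[0,0]
    r=T[:3,:3]@np.array([p[0],p[1],1]); o=T[:3,3]
    s=depth if depth is not None else (z-o[2])/r[2]
    return o+s*r
def proj(cam,P):
    m=imaging.camera_model(cam); T=np.linalg.inv(np.array(m["world_from_camera"]))
    return cv2.projectPoints(np.atleast_2d(P).astype(float),cv2.Rodrigues(T[:3,:3])[0],T[:3,3],np.array(m["intrinsics"]),np.array(m["D"]))[0][:,0]
def save(img,name): cv2.imwrite("pics/"+name,cv2.cvtColor(img,cv2.COLOR_RGB2BGR))
E
python3 - <<'E'
from h import *
np.set_printoptions(precision=4,suppress=True)
ims={c:imaging.read_camera(c) for c in("scene","top")}
save(np.hstack([ims["scene"][0],ims["top"][0]])[:, :],"a.png")
im=cv2.resize(np.hstack([ims["scene"][0],ims["top"][0]]),(800,300)); 
save(ims["scene"][0],"scene0.png"); save(ims["top"][0],"top0.png")
Z=dict(carousel=0,wheel_top=.076,peg_top=.126,red_cap=.088,pawl_bar=.133,pawl_pivot=.094,beaker=0,amber_jar=0,reagent_bottle=0,stopper=0)
for c in ims:
  print(c,np.array(imaging.camera_model(c)["world_from_camera"])[:3,3])
  for t,z in Z.items():
    for d in nets.mark_of(t,c)[:3]:
      print(t,np.round(d["point"]),round(d["conf"],2),world(c,d["point"],z=z))
s=status.read_state(); print(s["clock"],s["ee_rot"],s["tool_pos"],s["width"])
E
```

```text
scene [ 1.0787 -0.3517  0.7883]
carousel [221. 224.] 0.63 [ 0.579  -0.0103  0.    ]
wheel_top [223. 198.] 0.85 [ 0.5784 -0.0014  0.076 ]
peg_top [266. 187.] 0.73 [0.6438 0.0538 0.126 ]
peg_top [252. 188.] 0.7 [0.629  0.0303 0.126 ]
red_cap [264. 185.] 0.8 [0.6135 0.0761 0.088 ]
red_cap [252. 159.] 0.28 [0.5405 0.1055 0.088 ]
pawl_bar [134. 211.] 0.65 [ 0.5399 -0.1691  0.133 ]
pawl_pivot [133. 208.] 0.85 [ 0.5007 -0.1566  0.094 ]
beaker [255. 158.] 0.64 [ 0.4757  0.1705 -0.    ]
amber_jar [263. 352.] 0.88 [ 0.8425 -0.1256  0.    ]
amber_jar [338. 277.] 0.59 [0.8248 0.0826 0.    ]
reagent_bottle [309. 193.] 0.57 [0.635 0.191 0.   ]
stopper [160. 305.] 0.88 [ 0.6536 -0.2109  0.    ]
top [0.5074 0.0767 0.9523]
carousel [277. 211.] 0.9 [ 0.5876 -0.0091  0.    ]
carousel [208. 252.] 0.21 [0.4793 0.1629 0.    ]
wheel_top [282. 210.] 0.95 [ 0.5835 -0.0148  0.076 ]
wheel_top [208. 250.] 0.74 [0.4857 0.1569 0.076 ]
peg_top [268. 185.] 0.94 [0.6348 0.023  0.126 ]
peg_top [207. 252.] 0.34 [0.4828 0.153  0.126 ]
red_cap [244. 194.] 0.91 [0.6171 0.0762 0.088 ]
pawl_bar [354. 231.] 0.79 [ 0.538  -0.1697  0.133 ]
pawl_bar [275. 212.] 0.39 [0.5736 0.0075 0.133 ]
pawl_pivot [346. 243.] 0.95 [ 0.5112 -0.163   0.094 ]
pawl_pivot [355. 184.] 0.16 [ 0.649  -0.1845  0.094 ]
beaker [209. 250.] 0.96 [0.4839 0.1613 0.    ]
amber_jar [243. 121.] 0.71 [0.8238 0.0858 0.    ]
amber_jar [286. 143.] 0.66 [ 0.7692 -0.03    0.    ]
amber_jar [321. 119.] 0.58 [ 0.8394 -0.1212  0.    ]
reagent_bottle [202. 186.] 0.83 [0.6455 0.1852 0.    ]
stopper [353. 188.] 0.65 [ 0.6561 -0.208   0.    ]
stopper [203. 187.] 0.44 [0.645  0.1834 0.    ]
1.1 [[ 0.9048  0.4257  0.    ]
 [ 0.4257 -0.9048 -0.0001]
 [-0.      0.0001 -1.    ]] [ 0.2661 -0.5655  0.2226] 0.08726241218993463
```

View pics/scene0.png

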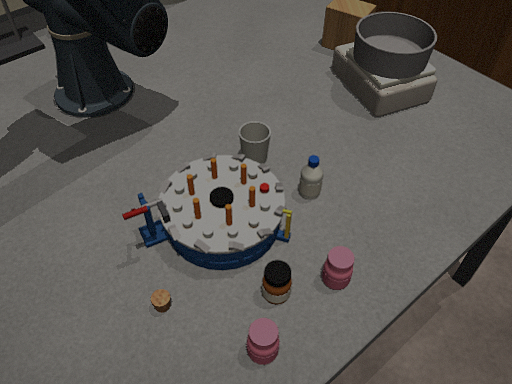

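View pics/top0.png

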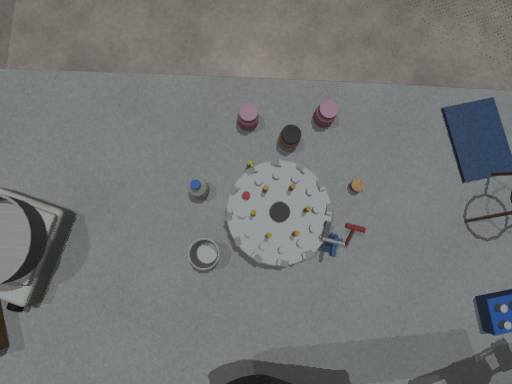

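The scene view shows the carousel with the red bar at about (135,212), the pointer at (288,222) and the amber jar at (277,280). There are pink look-alikes at (338,268) and (263,340), and the stopper is at (161,300). In the top view the hub is at (280,211), the bar at (355,228), the pointer at (250,163) and the stopper at (357,185). Next I'll refine the carousel yaw and the bar position.

Run:
```python
from h import *
np.set_printoptions(precision=4,suppress=True)
rgb,d=imaging.read_camera("top"); sc,ds=imaging.read_camera("scene")
for nm,im,dep,c,box in(("top",rgb,d,"top",(335,375,215,255)),("scene",sc,ds,"scene",(115,165,190,225))):
  hsv=cv2.cvtColor(im,cv2.COLOR_RGB2HSV).astype(int); x0,x1,y0,y1=box
  red=((hsv[...,0]<8)|(hsv[...,0]>172))&(hsv[...,1]>130)&(hsv[...,2]>60)
  ys,xs=np.where(red[y0:y1,x0:x1]); ys+=y0; xs+=x0
  P=np.array([world(c,(x,y),depth=dep[y,x]) for x,y in zip(xs,ys)])
  print(nm,len(P),np.percentile(P[:,2],[5,50,95]))
  Q=P[P[:,2]>.125]; print("bar",Q.mean(0),Q.min(0),Q.max(0),np.linalg.svd(Q[:,:2]-Q[:,:2].mean(0))[2][0])
hsv=cv2.cvtColor(rgb,cv2.COLOR_RGB2HSV).astype(int)
y=(abs(hsv[...,0]-28)<6)&(hsv[...,1]>110)&(hsv[...,2]>80); y[:150]=0;y[175:]=0;y[:,:240]=0;y[:,262:]=0
ys,xs=np.where(y); print("ptr",[(a,b,world("top",(a,b),depth=d[b,a])) for a,b in zip(xs,ys)][:14])
# hub
g=hsv[...,2]; m=(g<45)&(np.hypot(*(np.indices(g.shape)-np.array([211,280])[:,None,None]))<18)
ys,xs=np.where(m); print("hub",world("top",(xs.mean(),ys.mean()),z=.088),len(xs))
# wheel
w=(abs(d-(0.9523-.076))<.02); ys,xs=np.where(m); 
P=nets.trace("wheel","top")[0]["mask"]; print("wheel mask",(lambda e:(world("top",e[0],z=.078),e))(cv2.minEnclosingCircle(np.argwhere(P)[:,::-1].astype(np.float32))))
z=cv2.resize(rgb[140:260,215:375],(800,600),interpolation=cv2.INTER_CUBIC); save(z,"crop.png")
z=cv2.resize(sc[140:270,110:310],(800,520),interpolation=cv2.INTER_CUBIC); save(z,"crop2.png")
```

```text
top 83 [0.115  0.1376 0.1407]
bar [ 0.5451 -0.1672  0.1492] [ 0.5074 -0.1909  0.1331] [0.5527 0.0767 0.9523] [ 0.1068 -0.9943]
scene 130 [0.1336 0.1375 0.1402]
bar [ 0.5462 -0.17    0.1374] [ 0.5295 -0.1915  0.1263] [ 0.5542 -0.1494  0.1419] [-0.2282 -0.9736]
ptr [(np.int64(249), np.int64(161), array([0.6967, 0.068 , 0.0906])), (np.int64(250), np.int64(161), array([0.6972, 0.0656, 0.0885])), (np.int64(251), np.int64(161), array([0.6983, 0.0631, 0.084 ])), (np.int64(248), np.int64(162), array([0.6958, 0.0702, 0.0833])), (np.int64(249), np.int64(162), array([0.6945, 0.0679, 0.0896])), (np.int64(250), np.int64(162), array([0.6949, 0.0655, 0.0883])), (np.int64(251), np.int64(162), array([0.6946, 0.0632, 0.0897])), (np.int64(252), np.int64(162), array([0.6963, 0.0607, 0.0822])), (np.int64(248), np.int64(163), array([0.6932, 0.0701, 0.084 ])), (np.int64(249), np.int64(163), array([0.693 , 0.0678, 0.0851])), (np.int64(250), np.int64(163), array([0.6923, 0.0654, 0.089 ])), (np.int64(251), np.int64(163), array([0.6923, 0.0631, 0.0891])), (np.int64(252), np.int64(163), array([0.6922, 0.0607, 0.09  ])), (np.int64(248), np.int64(164), array([0.6901, 0.0701, 0.0872]))]
hub [nan nan nan] 0
wheel mask (array([ 0.5788, -0.0058,  0.078 ]), ((278.5707702636719, 212.1942596435547), 54.31257247924805))<stdin>:16: RuntimeWarning: Mean of empty slice.
  ret = ret.dtype.type(ret / rcount)
```

View pics/crop.png

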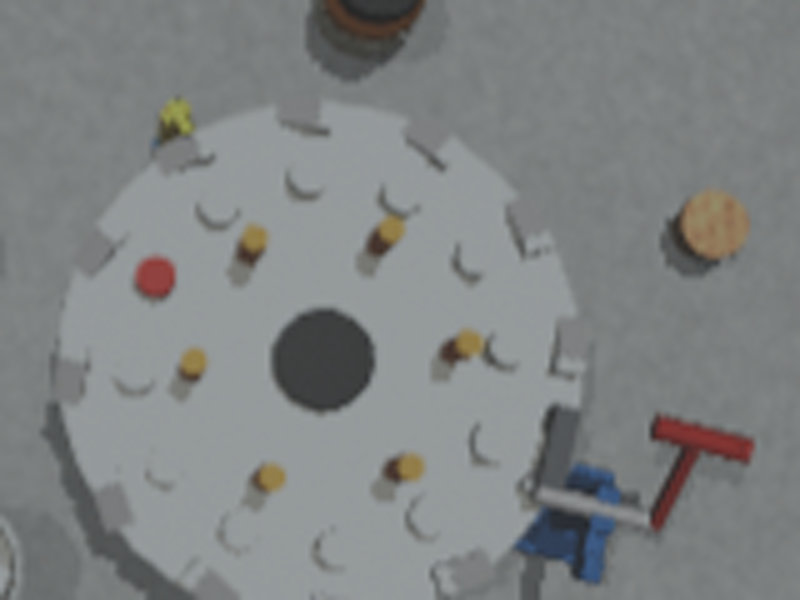

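View pics/crop2.png

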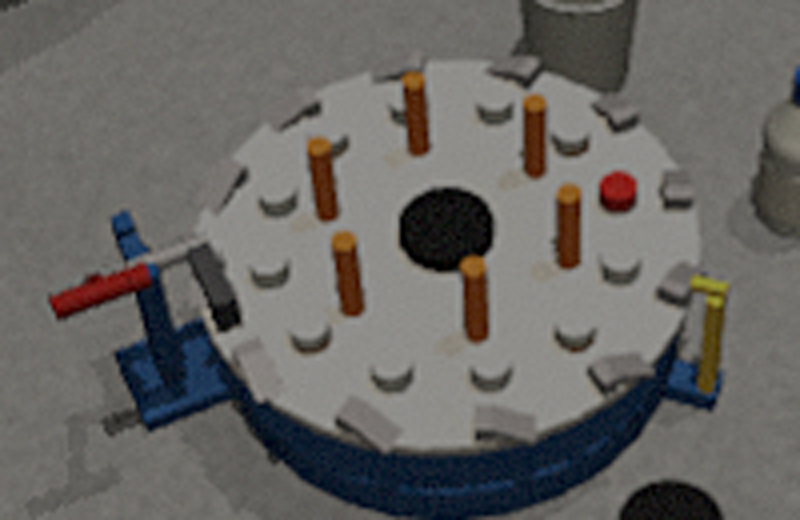

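Run:
```python
from h import *
np.set_printoptions(precision=4,suppress=True)
W=lambda u,v,z:world("top",(215+u/5-.4,140+v/5-.4),z=z)[:2]
hub=W(323,360,.088); cap=W(156,277,.088); ptr=W(176,112,.09)
for n,p in(("cap",cap),("ptr",ptr)): v=p-hub; print(n,p,np.hypot(*v),np.degrees(np.arctan2(v[1],v[0])))
b0=W(655,427,.139);b1=W(750,450,.139);print("hub",hub,"bar",b0,b1,(b0+b1)/2,np.hypot(*(b1-b0)),"ydir yaw",np.degrees(np.arctan2(*(b0-b1)[::-1]))-90)
for u,v in((252,238),(390,230),(468,345),(410,466),(270,477),(193,361)):
  p=W(u,v,.126);w=p-hub;print("peg",p,np.hypot(*w),np.degrees(np.arctan2(w[1],w[0])))
```

```text
cap [0.6158 0.0729] 0.08715348963760643 65.29390416475754
ptr [0.6945 0.066 ] 0.13587364214184222 32.14880235931831
hub [ 0.5794 -0.0063] bar [ 0.5502 -0.1489] [ 0.5413 -0.1914] [ 0.5457 -0.1701] 0.04341510219939115 ydir yaw -11.829663375658058
peg [0.6302 0.0305] 0.06270160991598446 35.94612946506734
peg [ 0.636  -0.0317] 0.06199368347333046 -24.196658716438066
peg [ 0.585  -0.0677] 0.06165153478547813 -84.75781749903948
peg [ 0.5303 -0.0424] 0.060964240369238865 -143.68402952556085
peg [0.5236 0.0197] 0.06158362501385724 154.97274420968753
peg [0.574  0.0554] 0.06190429942965253 95.06123884415241
```

The fit puts the carousel axis at (0.579,-0.006) with a yaw of about -12.3°. The bar is at (0.546,-0.170) and the wheel joint reads about +0.05. I'll use shut fingers with tool x along carousel x, starting above the bar's +x side.

Request:
drive_tool --series '[{"dp":[44.8,-21.9,0],"roll":0},{"dp":[44.8,-21.9,0],"roll":0},{"dp":[44.8,-21.9,0],"roll":0},{"dp":[44.8,-21.9,0],"roll":0},{"dp":[44.8,-21.9,0],"roll":0},{"dp":[44.8,-21.9,0],"roll":0},{"dp":[44.8,-21.9,0],"roll":0},{"dp":[44.8,-21.9,0],"roll":0},{"dp":[44.8,-21.9,0],"roll":0},{"dp":[44.8,-21.9,0],"roll":0}]' --hand 0

```text
clock: 2.5
tool_pos: [0.5793, -0.1753, 0.2227]
ee_rot: [[0.905, 0.426, 0.0], [0.426, -0.905, -0.0], [0.0, 0.0, -1.0]]
contact_force: [0.3, -1.0, 0.7]
width: 0.0021
```

Request:
drive_tool --series '[{"dp":[0,0,0],"roll":0.1635},{"dp":[0,0,0],"roll":0.1635},{"dp":[0,0,0],"roll":0.1635},{"dp":[0,0,0],"roll":0.1635},{"dp":[0,0,0],"roll":0}]'

```text
clock: 3.12
tool_pos: [0.5783, -0.1766, 0.2226]
ee_rot: [[0.978, -0.211, 0.0], [-0.211, -0.978, -0.0], [0.0, 0.0, -1.0]]
contact_force: [0.0, -0.3, 0.1]
width: 0.0
```

Request:
drive_tool --series '[{"dp":[0,0,35],"roll":0},{"dp":[0,0,35],"roll":0},{"dp":[0,0,33],"roll":0},{"dp":[0,0,0],"roll":0}]'

```text
clock: 3.62
tool_pos: [0.5762, -0.1756, 0.1171]
ee_rot: [[0.978, -0.211, -0.006], [-0.211, -0.978, 0.003], [-0.006, -0.002, -1.0]]
contact_force: [-0.4, 0.4, 0.2]
width: 0.0003
```

Run:
```python
from h import *
im,_=imaging.read_camera("scene")
save(cv2.resize(im[120:270,80:280],(800,600),interpolation=cv2.INTER_CUBIC),"b.png")
s=status.read_state();print(s["tool_pos"],s["contact_force"])
```

```text
[ 0.57773104 -0.17635383  0.1188734 ] [-0.68610176 -0.62569249 -0.95641211]
```

View pics/b.png

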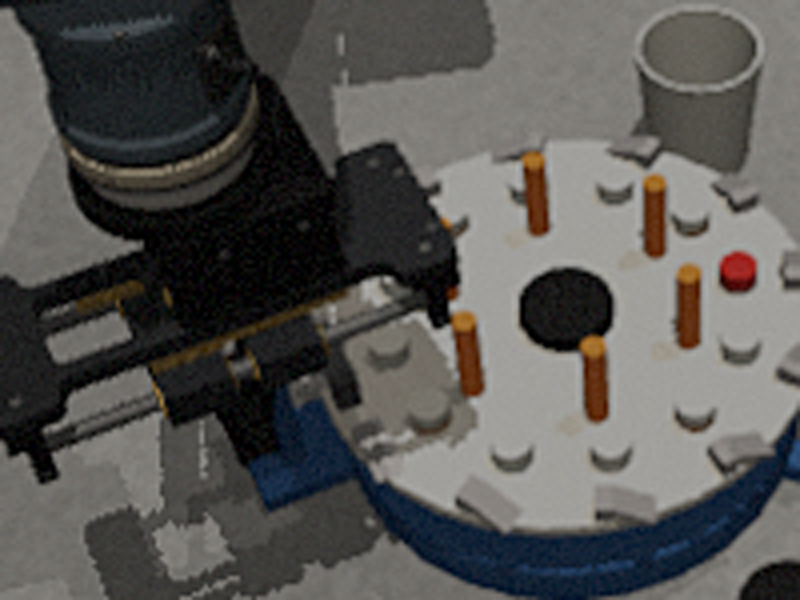

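The fingers are at crop (245,420), clear of the wheel, with the bar hidden behind them. Next I push -x and up.

Request:
drive_tool --series '[{"dp":[-8,0,0],"roll":0},{"dp":[-7,0,0],"roll":0},{"dp":[-7,0,-2.5],"roll":0},{"dp":[-7,0,-3],"roll":0},{"dp":[-7,0,-3],"roll":0},{"dp":[-7,0,-3],"roll":0},{"dp":[-7,0,-3],"roll":0}]'

```text
clock: 4.55
tool_pos: [0.5278, -0.1654, 0.1337]
ee_rot: [[0.977, -0.213, -0.002], [-0.213, -0.977, 0.001], [-0.003, -0.001, -1.0]]
contact_force: [0.6, -0.2, -0.0]
width: 0.0003
```

Request:
drive_tool --series '[{"dp":[-7,0,-2],"roll":0},{"dp":[-6,0,-1],"roll":0},{"dp":[-6,0,-1],"roll":0},{"dp":[-5,0,0],"roll":0},{"dp":[-5,0,0],"roll":0},{"dp":[0,0,0],"roll":0}]'

```text
clock: 5.3
tool_pos: [0.5006, -0.1596, 0.138]
ee_rot: [[0.977, -0.213, -0.001], [-0.213, -0.977, 0.0], [-0.001, -0.0, -1.0]]
contact_force: [-0.1, -0.2, -0.2]
width: 0.0005
```

Run:
```python
from h import *
im,_=imaging.read_camera("scene")
save(cv2.resize(im[120:270,80:280],(800,600),interpolation=cv2.INTER_CUBIC),"c.png")
s=status.read_state();print(s["tool_pos"],s["contact_force"])
```

```text
[ 0.50098082 -0.15980204  0.13804555] [ 0.17166138 -0.17303111 -0.32885007]
```

View pics/c.png

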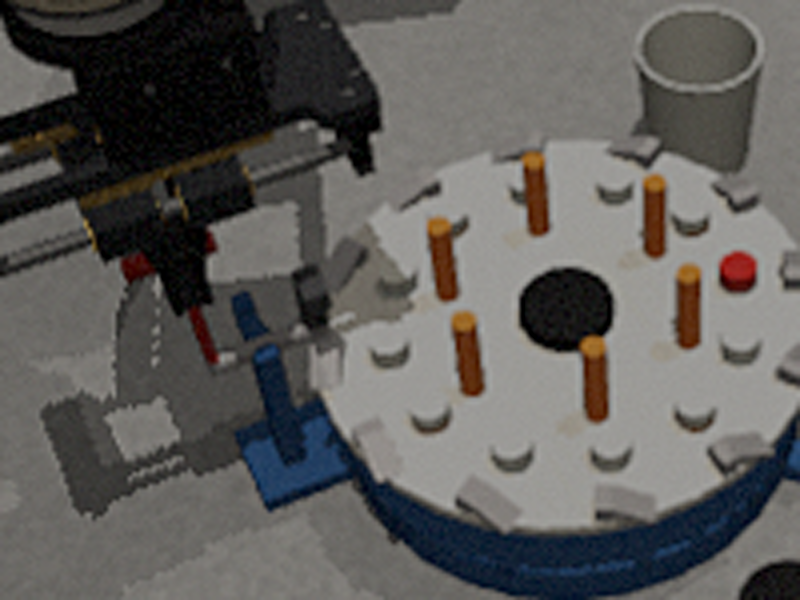

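The pawl is thrown back: the bar is at crop (130–215,250), the strut runs down to the pivot, and the nose stands up at (345,265). The wheel hasn't moved. I'll retreat, then move to the far-side peg.

Request:
drive_tool --series '[{"dp":[12,0,0],"roll":0},{"dp":[13,0,0],"roll":0},{"dp":[0,0,-30],"roll":0},{"dp":[0,0,-30],"roll":0},{"dp":[-6.2,-45.3,0],"roll":0},{"dp":[-6.2,-45.3,0],"roll":0},{"dp":[-6.2,-45.3,0],"roll":0},{"dp":[-6.2,-45.3,0],"roll":0},{"dp":[-6.2,-45.3,0],"roll":0},{"dp":[0,0,0],"roll":0}]'

```text
clock: 6.6
tool_pos: [0.5443, 0.0659, 0.1981]
ee_rot: [[0.978, -0.208, 0.001], [-0.208, -0.978, 0.001], [0.001, -0.001, -1.0]]
contact_force: [0.4, -0.1, 0.3]
width: 0.0003
```

Request:
drive_tool --series '[{"dp":[0,0,35],"roll":0},{"dp":[0,0,35],"roll":0},{"dp":[0,0,30],"roll":0},{"dp":[0,0,0],"roll":0}]'

```text
clock: 7.1
tool_pos: [0.5423, 0.062, 0.096]
ee_rot: [[0.977, -0.213, -0.005], [-0.213, -0.977, 0.0], [-0.005, 0.001, -1.0]]
contact_force: [0.6, -0.5, 1.0]
width: 0.0003
```

Run:
```python
from h import *
im,_=imaging.read_camera("scene")
save(cv2.resize(im[120:270,110:310],(800,600),interpolation=cv2.INTER_CUBIC),"d.png")
s=status.read_state();print(s["tool_pos"],s["contact_force"],s["clock"])
```

```text
[0.54354524 0.0620723  0.09744711] [ 0.70715495 -0.04110495  0.30750488] 7.15
```

View pics/d.png

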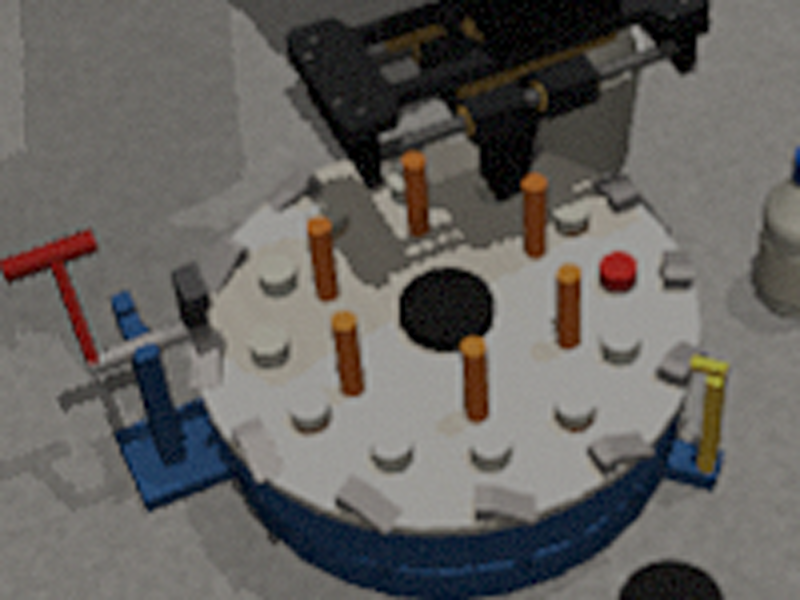

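The pawl stays back by itself, with the bar at crop (50,255). The finger is at (505,170), behind the peg at (535,185). I'll push +x slowly.

Request:
drive_tool --series '[{"dp":[6,0,0],"roll":0},{"dp":[5,0,0],"roll":0},{"dp":[4,0,0],"roll":0},{"dp":[4,0,0],"roll":0},{"dp":[4,0,0],"roll":0},{"dp":[4,0,0],"roll":0},{"dp":[4,0,0],"roll":0},{"dp":[4,0,0],"roll":0},{"dp":[4,0,0],"roll":0},{"dp":[4,0,0],"roll":0}]'

```text
clock: 8.4
tool_pos: [0.5857, 0.0542, 0.0978]
ee_rot: [[0.977, -0.212, 0.0], [-0.212, -0.977, 0.001], [-0.0, -0.001, -1.0]]
contact_force: [-1.7, 3.8, -0.8]
width: 0.0005
```

Request:
drive_tool --series '[{"dp":[2,0,0],"roll":0},{"dp":[0,0,0],"roll":0},{"dp":[0,0,0],"roll":0}]'

```text
clock: 8.78
tool_pos: [0.5877, 0.0528, 0.0982]
ee_rot: [[0.977, -0.212, 0.001], [-0.212, -0.977, -0.001], [0.001, 0.0, -1.0]]
contact_force: [-0.1, 2.4, 0.1]
width: 0.0006
```

Run:
```python
from h import *
im,_=imaging.read_camera("scene")
save(cv2.resize(im[120:270,110:310],(800,600),interpolation=cv2.INTER_CUBIC),"e.png")
def caps():
  for c,im in(("scene",im_s),("top",im_t)):
    hsv=cv2.cvtColor(im,cv2.COLOR_RGB2HSV).astype(int)
    red=((hsv[...,0]<8)|(hsv[...,0]>172))&(hsv[...,1]>130)&(hsv[...,2]>60)
    n,l,st,ce=cv2.connectedComponentsWithStats(red.astype(np.uint8))
    for i in range(1,n):
      if st[i,4]<8: continue
      w=world(c,ce[i],z=.086)[:2]; v=w-[.5794,-.0063]
      if np.hypot(*v)<.12: print(c,w,np.hypot(*v),"car deg",np.degrees(np.arctan2(v[1],v[0]))+12.3)
im_s=im; im_t,_=imaging.read_camera("top"); caps()
s=status.read_state();print(s["tool_pos"],s["contact_force"],s["clock"])
```

```text
scene [0.6498881 0.0462993] 0.08795032194555252 car deg 49.03086297933278
[0.58766364 0.05275561 0.09824787] [-0.66154657  1.61198848 -1.57933056] 8.875
```

View pics/e.png

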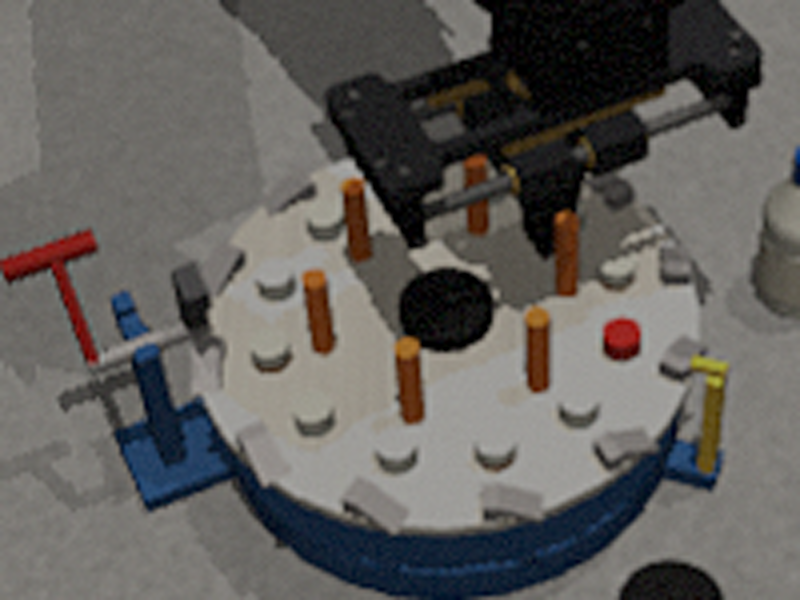

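The cap reads 49° in the carousel frame, with the target at 45°. I'll push another 4.5 mm, then back off and measure again.

Request:
drive_tool --series '[{"dp":[1.5,0,0],"roll":0},{"dp":[1.5,0,0],"roll":0},{"dp":[1.5,0,0],"roll":0},{"dp":[0,0,0],"roll":0},{"dp":[0,0,0],"roll":0},{"dp":[-8,0,0],"roll":0},{"dp":[-10,0,0],"roll":0},{"dp":[0,0,-40],"roll":0},{"dp":[0,0,-60],"roll":0},{"dp":[0,0,0],"roll":0}]'

```text
clock: 10.12
tool_pos: [0.5775, 0.0561, 0.2032]
ee_rot: [[0.977, -0.212, 0.012], [-0.212, -0.977, -0.001], [0.012, -0.002, -1.0]]
contact_force: [-0.1, -0.1, 0.2]
width: 0.0006
```

```bash
cat > m.py <<'E'
from h import *
for c in("scene","top"):
    im,_=imaging.read_camera(c)
    hsv=cv2.cvtColor(im,cv2.COLOR_RGB2HSV).astype(int)
    red=((hsv[...,0]<8)|(hsv[...,0]>172))&(hsv[...,1]>130)&(hsv[...,2]>60)
    n,l,st,ce=cv2.connectedComponentsWithStats(red.astype(np.uint8))
    for i in range(1,n):
      if st[i,4]<8: continue
      w=world(c,ce[i],z=.086)[:2]; v=w-[.5794,-.0063]
      if np.hypot(*v)<.12: print(c,w,np.hypot(*v),"car deg",np.degrees(np.arctan2(v[1],v[0]))+12.3)
    save(im,"last_%s.png"%c)
s=status.read_state();print(s["tool_pos"],s["contact_force"],s["clock"])
E
python3 m.py
```

```text
scene [0.65272559 0.04188538] 0.0877409378993465 car deg 45.61062686667472
[0.5738056  0.05631793 0.19873809] [ 0.69145693  1.17073448 -0.58001585] 10.225
```

The wheel is at about -29.4°, which is good. Now to the -x side of the bar.

Request:
drive_tool --series '[{"dp":[-17.8,45.4,0],"roll":0},{"dp":[-17.8,45.4,0],"roll":0},{"dp":[-17.8,45.4,0],"roll":0},{"dp":[-17.8,45.4,0],"roll":0},{"dp":[-17.8,45.4,0],"roll":0},{"dp":[0,0,0],"roll":0},{"dp":[0,0,27],"roll":0},{"dp":[0,0,27],"roll":0},{"dp":[0,0,25],"roll":0},{"dp":[0,0,0],"roll":0}]'

```text
clock: 11.48
tool_pos: [0.4372, -0.1447, 0.1168]
ee_rot: [[0.977, -0.212, -0.006], [-0.212, -0.977, 0.004], [-0.006, -0.003, -1.0]]
contact_force: [-0.2, 0.2, 0.2]
width: 0.0003
```

Request:
drive_tool --series '[{"dp":[8,0,0],"roll":0},{"dp":[7,0,0],"roll":0},{"dp":[7,0,-3],"roll":0},{"dp":[7,0,-3],"roll":0},{"dp":[7,0,-3],"roll":0},{"dp":[7,0,-3],"roll":0},{"dp":[7,0,-3],"roll":0},{"dp":[6,0,-2],"roll":0},{"dp":[6,0,0],"roll":0},{"dp":[6,0,0],"roll":0}]'

```text
clock: 12.72
tool_pos: [0.5057, -0.1613, 0.136]
ee_rot: [[0.977, -0.213, -0.0], [-0.213, -0.977, 0.0], [-0.0, -0.0, -1.0]]
contact_force: [-1.0, -0.2, 0.1]
width: 0.0004
```

Request:
drive_tool --series '[{"dp":[3,0,0],"roll":0},{"dp":[0,0,0],"roll":0},{"dp":[-10,0,0],"roll":0},{"dp":[-10,0,0],"roll":0},{"dp":[0,0,-40],"roll":0},{"dp":[-40,0,-40],"roll":0},{"dp":[0,0,0],"roll":0}]'

```text
clock: 13.6
tool_pos: [0.4478, -0.1484, 0.2182]
ee_rot: [[0.977, -0.213, 0.002], [-0.213, -0.977, -0.001], [0.002, 0.001, -1.0]]
contact_force: [0.7, 0.5, 0.5]
width: 0.0003
```

```bash
python3 m.py
python3 - <<'E'
import cv2
im=cv2.imread("pics/last_scene.png"); cv2.imwrite("pics/f.png",cv2.resize(im[120:270,110:310],(800,600),interpolation=cv2.INTER_CUBIC))
E
```

```text
scene [0.6525444  0.04203075] 0.0876696349644908 car deg 45.755056587197856
top [0.65250797 0.0414177 ] 0.08730266415553856 car deg 45.43255555642068
[ 0.44927372 -0.14905626  0.21629684] [ 0.2978255  -0.21966929 -0.48642825] 13.7
```

View pics/f.png

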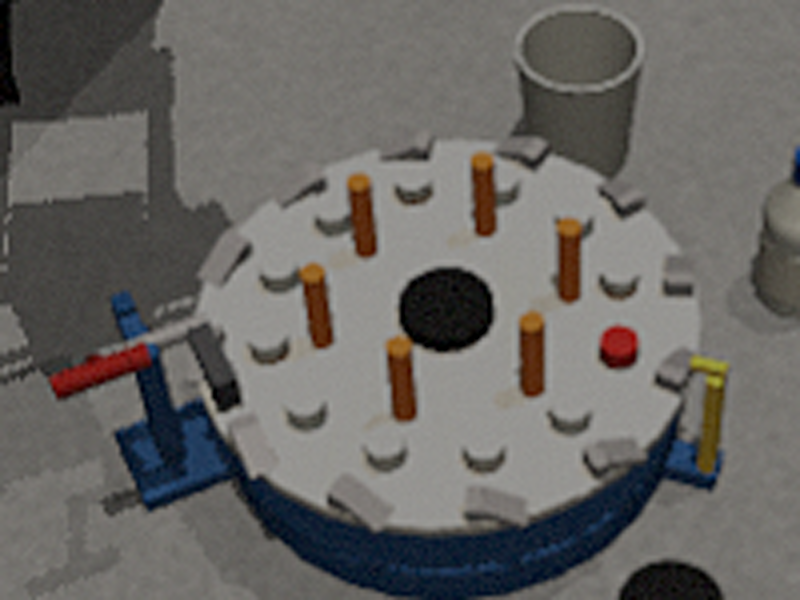

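The bar is back at crop (100,370), exactly its starting position, with the nose between two teeth. The red cap at (619,347) is opposite the pointer, both cameras put it at about 45.5°, and the beaker and bottle haven't moved. I'm handing it in.

```bash
python3 -c "
from h import *
print(manip.finish_job())"
```

```text
the job is handed in; nothing more can be done
None
```

I finished the job and handed it in at about 13.7 s on the robot's clock. `finish_job` gives no verdict, so the results below are my own checks.

- **Pawl lifted:** I tipped the red bar back with the shut fingertips. After I backed off, the picture showed it staying up by itself and the wheel still in its old notch.
- **Wheel turned:** I pushed the far-side orange peg until the wheel was one notch back. The last readings put the red cap at 45.8° (scene camera) and 45.4° (top camera), against the pointer at 45°. That puts the wheel at about -0.51 rad, well inside the -0.404 to -0.644 range.
- **Pawl dropped:** I tipped it forward from the other side. In the last picture the bar is exactly where it was at the start, with the nose down between two teeth. I judged this from the picture and did not measure the pawl angle.
- **Forces and surroundings:** The force readings I took stayed under 5 N, though I only read them at the end of each move. The beaker and reagent bottle look unmoved. The stopper and the amber jar's body were outside the last crop, so I did not recheck them, but the arm stayed well clear of both.

No check failed, and the two cameras agreed to within 0.4°.

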